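Raise the suction four clicks and start the pump

ROBOT

A 6-joint arm with a two-finger parallel gripper is mounted at the origin on the work surface. World frame = base frame: x ahead of the robot, y to its left, z up, the work surface at z = 0. Lengths are in m, angles in rad, forces in N, time in s.
With the tool pointing down it reaches from about 0.35 to 0.775 m from the base axis. Payload 5.5 kg.
Tool frame: the origin (TCP) lies at the very end of the fingers, on their centre line; the grasp point (between the pads) lies env.grasp_offset behind it (env.grasp_offset is the distance from the TCP to the grasp point, in m); x points along the fingers, y is the direction in which the jaws open and shut, and the axes are right-handed (so a half turn about x gives the same grasp; the last joint's range is limited). The gripper opens to 85 mm and grips with 20 to 120 N. Pads are 22 mm wide; open, the fingers measure 114 mm over their backs; the gripper's body (76 mm by 85 mm) begins 54 mm behind the grasp point. The pads swing forward as they close: fully open they stand 13 mm farther back than shut.
Start: joints at [-1.292, 0.313, 0.046, 1.304, 0, 1.431], TCP at [0.234, -0.525, 0.231] pointing down, gripper open.
Joint ranges: [-2.76, 2.76], [-0.86, 1.69], [-1.03, 1.26], [-2.2, 2.34], [-1.47, 1.5], [-3.14, 3.14]. Speed limits (rad/s): [2.57, 2.57, 3.14, 3.14, 3.14, 3.14].

INTERFACE

Orientations are given as a unit quaternion [w, x, y, z].
In Python, from workcell import get_state, viewer, job, env gives the robot as it stands.
- The arm moves only by the tool send_rows, never from a script. Its argument "plan" is a list of rows, each a list of 6 numbers: the shift along the tool's x, y, z in mm, then the turn, a rotation vector about the tool's x, y, z in degrees. A call has exactly 10 rows; each row is the pose to reach, as a shift and turn from the pose commanded when the call began, along the tool's axes at that moment; what a row does not reach only later rows make up. A row lasts 1/8 s, in which the tool goes at most 62.5 mm and 10.7 degrees, less where a joint would pass 70% of its speed; a pose out of reach is approached as far as the arm can. A call with a gripper value outside its range is refused whole. "claw" is the finger opening in mm, from 0 to 85.4, set as the call begins (left out, the last holds). The fingers move at their own pace and stop on an object; "newtons" is the grip in N (left out, the last holds). Time passes only in rows, so rows that repeat a pose let the fingers close, or fill a call up. It gives the time, the measured TCP pose, the force and the opening at its end, in the units of the state.
- get_state(): the state, without advancing time (a new reading comes with each control period).
- viewer.read_camera(name): name is "scene" or "top"; returns a dict with "frame" (384x512x3 uint8, blue, green, red), "mtx" (3x3 intrinsics, pixels), "rvec" (rotation vector, rad) and "tvec" (3), from world to camera coordinates, as OpenCV has them. Camera axes: x right, y down, z forward; pixel columns grow to the right and rows downward; lengths in m; the calibration is good to about 2 mm. A picture is of the moment at which its call begins. There is no depth.
- job.hand_in(): hands the job in, once; it reports no verdict.
The state is a dict: "clock": time; "joint_pos": joint angles; "qvel": joint speeds; "tau": joint torques, N m; "tcp_pos": TCP position; "orientation": TCP orientation; "wrist_force": force on the tool from outside, world axes, zero at the start; "ft_torque": the same for the moment, N m; "finger_gap": finger opening in m.
Only numpy, scipy, OpenCV 4.12 (cv2) and the standard library are available. Lean on these libraries where they do the work, as an engineer would, in place of code of your own. Each camera call takes 0.05 s, during which the arm holds its last target.

TASK

At the phone repair bench, push the controller's finned dial round with a fingertip, clockwise seen from above, by exactly four clicks from where it rests, without pinching its fin between the fingers and without going past the fourth click. Then press the oblong bar key fully down to start the pump and let it come up again; leave the round key and the loose things alone.

Things in the scene. Friction and masses are not known exactly. Their poses are not given: they have to be found in the camera images.
- dial (a joint): click-stop suction dial, rad: 11 clicks 0.419 (24 degrees) apart, 0 to 4.189, growing clockwise seen from above. It starts in one of the first six. A spring pawl snaps it into the nearest click; going over the hump between two takes up to 0.16 N m, about 6 N on the fin's outer part, then it jumps ahead of the finger into the next click.
- dial_axis (a point): point on the dial's upright axis at the top of its black disc (74 mm across, 12 mm high, top 67 mm above the table). On the disc stands only a straight grey radial fin: 12 mm thick, from 12 mm behind the axis to 38 mm in front of it, 25 mm high above this point. Fixed and loose things keep 75 mm from the axis.
- fin_tip (a point): point at the outer end of the fin, 36 mm from the dial axis, on the fin's middle plane, 12 mm above the disc's top; the direction from dial_axis to it is where the fin points. Black ticks on the deck mark the clicks.
- fin_back (a point): centre of the outer face of the trailing cheek of the fin (46 x 22 mm): a finger pushing on this cheek turns the dial clockwise from above. Its z axis is up, x runs outward along the fin.
- fin_front (a point): centre of the outer face of the leading (clockwise) cheek of the fin, same size.
- bar_key (a joint): travel of the bar key, m: 0 up, 0.006 fully down. Spring: starts to move at 1 N, fully down at 5 N; comes back up when let go.
- bar_key_top (a point): centre of the top face of the pump key, an oblong bar key 22 x 50 mm, grey plastic, top 69 mm above the table, on the same deck as the dial, about 123 mm from the dial's axis.
- round_key (a joint): travel of the round release key (not to be pressed), m: 0 up, 0.006 fully down.
- round_key_top (a point): centre of the top of the round release key, 22 mm across, top 69 mm above the table, 64 mm from the bar key.
- controller: suction controller, a fixed low box 190 x 240 x 55 mm, black with white deck, origin under its centre, x towards its rear; the dial stands on its left half (+y), the two keys on its right half.
- plate: fixed suction plate 200 x 120 x 36 mm beside the controller, origin under its centre; a phone lies on it.
- phone: phone 147 x 71 x 8 mm lying on the suction plate (leave it), origin centre of its underside.
- phone2: phone 147 x 71 x 8 mm lying at the far side of the table (leave it), origin centre of its underside.
- battery: flat phone battery 32 x 58 x 6 mm lying loose on the rear of the controller's deck (leave it), origin centre of its underside.
- screw_jar: small jar 28 mm across and 28 mm high standing loose on the rear left of the deck (leave it), origin centre of its underside.
- screwdriver: screwdriver 170 mm long lying on the right of the table, handle towards the robot (leave it).
- brush: brush 170 mm long lying on the left of the table, handle towards the robot (leave it).
- tape_roll: roll of tape 80 mm across, 20 mm high, lying at the far side (leave it), origin centre of its underside.

How it is judged:
By the outcome, as a careful person would: the job done as asked, in the order asked, and still so for the second after the job is handed in, with the robot touching nothing.
It also fails if it takes over 43 s, if anything falls off the work surface, if the arm or the gripper's body presses on something with over 40 N, if the wrist force passes 120 N, or if a joint passes its speed limit or range.

## Working session

There is one attempt and no reset: what is moved stays moved. The work goes in short steps, Python scripts to look and compute and a tool call to move; the robot and the scene stay as the last step left them, time stands still between calls to the robot, and variables do not carry over. Pictures are saved under pics/ and viewed, and the job is handed in when it is done.

Besides the shell and the picture viewer there is one more tool, called after "Request:" by a JSON object that holds its "fn" and its "kwargs", one argument or row to a line. send_rows: Moves the arm, as the interface text tells. Its arguments: {"type":"object","properties":{"plan":{"type":"array"},"claw":{"type":"number"},"newtons":{"type":"number"}},"required":["plan"]}

```bash
mkdir -p pics; ls; python3 - <<'E'
from workcell import get_state, viewer, job, env
import cv2,pickle
print(get_state()); print(env.grasp_offset)
for n in("scene","top"):
    d=viewer.read_camera(n); pickle.dump(d,open(n+".pkl","wb"))
    cv2.imwrite(f"pics/{n}0.png",d["frame"]); print(n,d["mtx"],d["rvec"],d["tvec"])
E
```

```text
pics
{'clock': 0.0, 'joint_pos': array([-1.29156950e+00,  3.14011256e-01,  4.49573514e-02,  1.30359715e+00,
        2.45442857e-05,  1.43116092e+00]), 'qvel': array([ 6.29807284e-05,  1.00322549e-03,  4.60031668e-04, -1.01185093e-03,
       -8.62448650e-04, -1.91522856e-03]), 'tau': array([-5.64407728e-04, -4.80627716e+01,  2.98533654e+01,  1.92578364e-02,
       -1.50359106e-04,  4.77787111e-06]), 'tcp_pos': array([ 0.23369959, -0.52479753,  0.23039386]), 'orientation': array([-0.14635514, -0.69161867, -0.14766464,  0.69169281]), 'wrist_force': array([-0.50104949, -0.03416643, -0.05363191]), 'ft_torque': array([ 0.04795755,  0.04275923, -0.04407826]), 'finger_gap': 0.08546928531181257}
0.0187
scene [[499.70264858   0.         254.2382876 ]
 [  0.         499.70264858 190.22979377]
 [  0.           0.           1.        ]] [ 2.1340282   0.54669364 -0.29335769] [-0.53610068 -0.11379863  1.83717821]
top [[365.67338098   0.         253.18378247]
 [  0.         365.67338098 194.33258718]
 [  0.           0.           1.        ]] [ 2.15480689 -2.17419639  0.06720138] [0.00817601 0.62967695 0.99774505]
```

View pics/scene0.png

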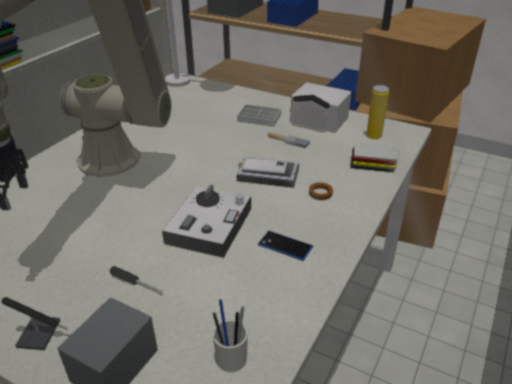

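View pics/top0.png

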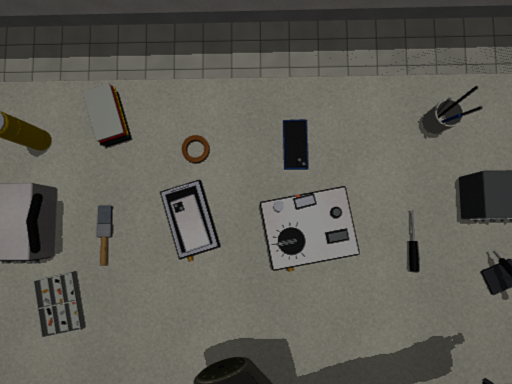

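The top view shows the controller at about (310,228): dial at (291,241), bar key at (337,237) and round key at (336,212). I'll enlarge it.

```bash
python3 - <<'E'
import cv2,pickle
d=pickle.load(open("top.pkl","rb"))["frame"][180:276,252:368]
cv2.imwrite("pics/t1.png",cv2.resize(d,None,fx=6,fy=6,interpolation=cv2.INTER_CUBIC))
d=pickle.load(open("scene.pkl","rb"))["frame"][175:258,155:260]
cv2.imwrite("pics/s1.png",cv2.resize(d,None,fx=7,fy=7,interpolation=cv2.INTER_CUBIC))
E
```

```text
(no output)
```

View pics/t1.png

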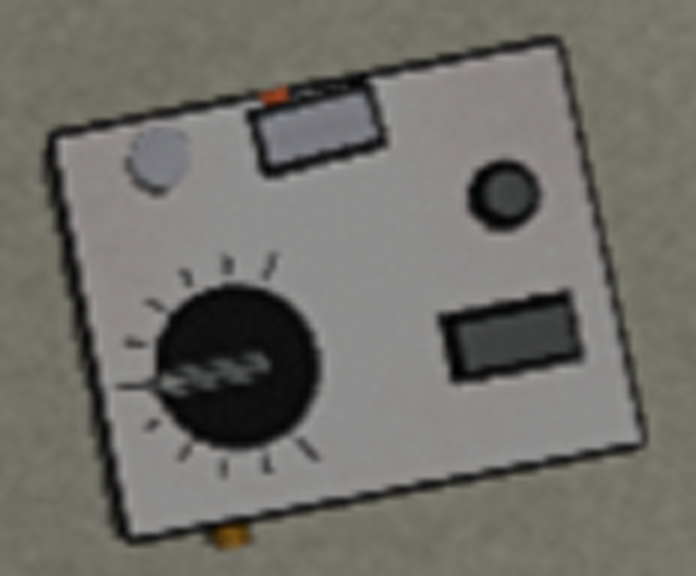

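View pics/s1.png

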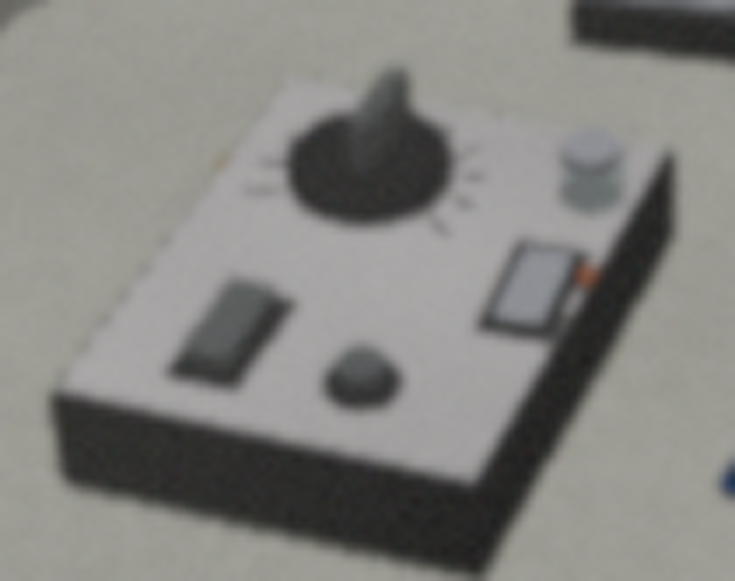

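The black disc is at zoomed pixel (238,367) and the fin points left to the 6th tick (click 5) out of 11. The keys and deck corners are clear too. Next I'll measure these by colour masks and rays.

```bash
cat > h.py <<'E'
import numpy as np,cv2
def ray(d,uv,z):
    R=cv2.Rodrigues(np.array(d["rvec"],float))[0]; t=np.array(d["tvec"],float).ravel(); K=np.array(d["mtx"])
    c=-R.T@t; v=R.T@np.linalg.solve(K,np.array([uv[0],uv[1],1.]))
    return c+v*(z-c[2])/v[2]
def proj(d,p): return cv2.projectPoints(np.array(p,float).reshape(-1,3),np.array(d["rvec"],float),np.array(d["tvec"],float),np.array(d["mtx"]),None)[0].reshape(-1,2)
E
python3 - <<'E'
import pickle; from h import *
from workcell import get_state
from scipy.spatial.transform import Rotation as Ro
d=pickle.load(open("top.pkl","rb")); f=d["frame"]
x0,y0,x1,y1=252,180,368,276; S=6
up=cv2.resize(f[y0:y1,x0:x1],None,fx=S,fy=S,interpolation=cv2.INTER_CUBIC)
px=lambda u:( (np.array(u)+.5)/S-.5+[x0,y0])
g=cv2.cvtColor(up,cv2.COLOR_BGR2GRAY)
# controller deck
m=(g>110).astype(np.uint8)
cs,_=cv2.findContours(m,cv2.RETR_EXTERNAL,cv2.CHAIN_APPROX_NONE); c=max(cs,key=cv2.contourArea)
r=cv2.minAreaRect(c); print("deck rect",r)
b=cv2.boxPoints(r); W=np.array([ray(d,px(u),.055)[:2] for u in b]); print(W,np.linalg.norm(np.diff(W,axis=0),axis=1),W.mean(0))
k=(g<90).astype(np.uint8)
cs,_=cv2.findContours(k,cv2.RETR_LIST,cv2.CHAIN_APPROX_NONE)
for c in cs:
    a=cv2.contourArea(c)
    if 1500<a<40000:
        rr=cv2.minAreaRect(c); (cx,cy),rad=cv2.minEnclosingCircle(c); e=cv2.fitEllipse(c)
        print("dark",a,rr,"circ",cx,cy,rad,"ell",e)
        for z in(.055,.067,.069): print(z,ray(d,px(e[0]),z),ray(d,px(rr[0]),z))
s=get_state(); print(Ro.from_quat(np.roll(s["orientation"],-1)).as_matrix())
E
```

```text
deck rect ((347.2293701171875, 289.4880676269531), (405.2425537109375, 518.4183349609375), 79.2711410522461)
[[ 0.60426859 -0.01849585]
 [ 0.64584561 -0.24943869]
 [ 0.46724985 -0.27751674]
 [ 0.42598092 -0.05043419]] [0.23465559 0.18078944 0.2308021 ] [ 0.53583624 -0.14897137]
dark 9867.0 ((510.6612243652344, 337.1303405761719), (76.48511505126953, 138.79652404785156), 78.56632232666016) circ 510.0 336.5 75.82390594482422 ell ((510.84552001953125, 336.981689453125), (83.08743286132812, 165.208984375), 79.70851135253906)
0.055 [ 0.51338186 -0.22175681  0.055     ] [ 0.51331631 -0.22167292  0.055     ]
0.067 [ 0.51370438 -0.21935724  0.067     ] [ 0.51363962 -0.21927437  0.067     ]
0.069 [ 0.51375814 -0.21895731  0.069     ] [ 0.51369351 -0.21887461  0.069     ]
dark 22092.5 ((235.12396240234375, 367.0218505859375), (170.64730834960938, 169.1890869140625), 34.237464904785156) circ 219.5 369.5 102.0123519897461 ell ((232.0716094970703, 367.630126953125), (162.7698211669922, 182.4420623779297), 80.692138671875)
0.055 [ 0.50061017 -0.09700099  0.055     ] [ 0.50087174 -0.09837175  0.055
[... 632 characters left out ...]
 0.069     ] [ 0.57664385 -0.21723197  0.069     ]
dark 5083.0 ((317.9312744140625, 127.72871398925781), (49.32682418823242, 112.44275665283203), 75.77404022216797) circ 318.0 128.0 58.30961990356445 ell ((317.3505859375, 127.94918823242188), (52.94696044921875, 133.350341796875), 75.86245727539062)
0.055 [ 0.6079974  -0.13729106  0.055     ] [ 0.60809485 -0.13755493  0.055     ]
0.067 [ 0.60717737 -0.13591148  0.067     ] [ 0.60727363 -0.13617216  0.067     ]
0.069 [ 0.60704069 -0.13568155  0.069     ] [ 0.60713677 -0.13594169  0.069     ]
[[-4.38706881e-04  4.06637672e-01 -9.13589411e-01]
 [ 1.55679392e-03 -9.13588114e-01 -4.06637842e-01]
 [-9.99998692e-01 -1.60066526e-03 -2.32253663e-04]]
```

```bash
python3 - <<'E'
import pickle; from h import *
d=pickle.load(open("top.pkl","rb")); f=d["frame"]
x0,y0,x1,y1=252,180,368,276; S=6
up=cv2.resize(f[y0:y1,x0:x1],None,fx=S,fy=S,interpolation=cv2.INTER_CUBIC)
px=lambda u:( (np.array(u)+.5)/S-.5+[x0,y0])
g=cv2.cvtColor(up,cv2.COLOR_BGR2GRAY)
k=(g<90).astype(np.uint8); k[:, :120]=0
k=cv2.morphologyEx(k,cv2.MORPH_CLOSE,np.ones((9,9)))
k=cv2.morphologyEx(k,cv2.MORPH_OPEN,cv2.getStructuringElement(cv2.MORPH_ELLIPSE,(61,61)))
cs,_=cv2.findContours(k,cv2.RETR_EXTERNAL,cv2.CHAIN_APPROX_NONE)
for c in cs:
    e=cv2.fitEllipse(c); print(e,cv2.contourArea(c))
    if e[0][0]<320 and e[0][1]>250:
        A=ray(d,px(e[0]),.0615); W=np.array([ray(d,px(u),.064)[:2] for u in c[:,0]]); print("axis",A, "rad",np.linalg.norm(W-A[:2],axis=1).mean())
        C=np.array(e[0])
        # inside: fin grey (bright) pixels
        yy,xx=np.mgrid[:g.shape[0],:g.shape[1]]
        ins=(np.hypot(xx-C[0],yy-C[1])<78)&(g>55)
        P=np.c_[xx[ins],yy[ins]].astype(np.float32); l=cv2.fitLine(P,cv2.DIST_L2,0,.01,.01).ravel(); print("fin line",l,len(P))
        W=np.array([ray(d,px(u),.092)[:2] for u in P]); l=cv2.fitLine(W.astype(np.float32),cv2.DIST_L2,0,1e-4,1e-4).ravel(); print("fin world",l,np.degrees(np.arctan2(l[1],l[0])), "rel A", l[2:]-A[:2])
        r=(W-A[:2])@(l[:2]*np.sign(l[1])); print("ext",r.min(),r.max())
# tick angles about axis at deck height
A=np.array([A[0],A[1]])
for u in [(310,450),(267,463),(224,468),(185,450),(152,425),(130,385),(135,343),(152,303),(187,277),(227,265),(270,265)]:
    w=ray(d,px(u),.055)[:2]-A; print(u,np.degrees(np.arctan2(w[1],w[0])).round(1),np.hypot(*w).round(4))
# key top face
m=((g>68)&(g<110)).astype(np.uint8); m[:, :430]=0; m[:280]=0;m[390:]=0;m[:,600:]=0
m=cv2.morphologyEx(m,cv2.MORPH_OPEN,np.ones((25,25)))
for c in cv2.findContours(m,cv2.RETR_EXTERNAL,cv2.CHAIN_APPROX_NONE)[0]:
    rr=cv2.minAreaRect(c); K=ray(d,px(rr[0]),.069); b=[ray(d,px(u),.069)[:2] for u in cv2.boxPoints(rr)]
    print("key",rr,K,np.linalg.norm(np.diff(b,axis=0),axis=1),np.linalg.norm(K[:2]-A)); print(np.array(b))
print(g[300:385:6,500], g[330,440:590:6])
E
```

```text
((510.467529296875, 337.202880859375), (79.49937438964844, 147.814208984375), 78.56517791748047) 9060.0
((238.65512084960938, 366.26287841796875), (160.2919921875, 168.22299194335938), 158.04791259765625) 21092.0
axis [ 0.50145333 -0.09945483  0.0615    ] rad 0.03619209123740881
fin line [ 9.7845042e-01 -2.0648181e-01  2.1283922e+02  3.7413687e+02] 1673
fin world [ 0.19864538 -0.9800714   0.4993473  -0.08591168] -78.54224 rel A [-0.00210603  0.01354315]
ext -0.031425445538574244 0.035716232052452196
((503.39208984375, 195.03253173828125), (70.266357421875, 72.6174545288086), 63.61806869506836) 4002.0
(310, 450) -139.9 0.0492
(267, 463) -164.0 0.045
(224, 468) 171.5 0.0459
(185, 450) 147.1 0.0444
(152, 425) 124.0 0.0467
(130, 385) 99.7 0.049
(135, 343) 77.2 0.047
(152, 303) 53.3 0.0473
(187, 277) 29.0 0.0455
(227, 265) 5.0 0.0452
(270, 265) -18.9 0.0475
[ 95  24  11  50  70  66  65  65  65  66  64  25  28 115 151] [ 85  20  13  40  72  72  71  69  66  66  66  65  64  64  63  65  63  63
  62  62  64  52  33  84 142]
```

```bash
python3 - <<'E'
import pickle; from h import *
d=pickle.load(open("top.pkl","rb")); f=d["frame"]
x0,y0,x1,y1=252,180,368,276; S=6
up=cv2.resize(f[y0:y1,x0:x1],None,fx=S,fy=S,interpolation=cv2.INTER_CUBIC)
px=lambda u:( (np.array(u)+.5)/S-.5+[x0,y0])
g=cv2.cvtColor(up,cv2.COLOR_BGR2GRAY); A=np.array([.5015,-.0995])
m=((g>47)&(g<90)).astype(np.uint8)
m=cv2.morphologyEx(m,cv2.MORPH_OPEN,np.ones((21,21)))
Ks=[]
for c in cv2.findContours(m[:, :],cv2.RETR_EXTERNAL,cv2.CHAIN_APPROX_NONE)[0]:
    rr=cv2.minAreaRect(c)
    if not(460<rr[0][0]<560 and 150<rr[0][1]<380): continue
    K=ray(d,px(rr[0]),.069); b=[ray(d,px(u),.069)[:2] for u in cv2.boxPoints(rr)]
    Ks.append(K);print("key",rr,K,np.linalg.norm(np.diff(b,axis=0),axis=1),np.linalg.norm(K[:2]-A))
print(np.linalg.norm(Ks[0]-Ks[-1]))
# cross-check with scene camera: project
s=pickle.load(open("scene.pkl","rb"))
pts=[[*A,.067]]+[list(k) for k in Ks]+[[A[0]+.036*np.cos(np.radians(100.2)),A[1]+.036*np.sin(np.radians(100.2)),.092]]
q=(proj(s,pts)-[155,175]+.5)*7-.5; print(q.round())
im=cv2.resize(s["frame"][175:258,155:260],None,fx=7,fy=7,interpolation=cv2.INTER_CUBIC)
for u in q: cv2.drawMarker(im,tuple(int(v) for v in u),(0,0,255),0,16,2)
cv2.imwrite("pics/s2.png",im)
E
```

```text
key ((516.156005859375, 337.60797119140625), (46.152442932128906, 107.95735931396484), 79.69515228271484) [ 0.51346669 -0.22128073  0.069     ] [0.04760198 0.02017404 0.04751275] 0.12236726206935118
key ((507.5, 193.5), (35.0, 35.0), 90.0) [ 0.57706996 -0.21923086  0.069     ] [0.01546323 0.01553176 0.01544198] 0.14158495027115847
0.06363629596560942
[[363. 155.]
 [223. 313.]
 [355. 357.]
 [392.  64.]]
```

View pics/s2.png

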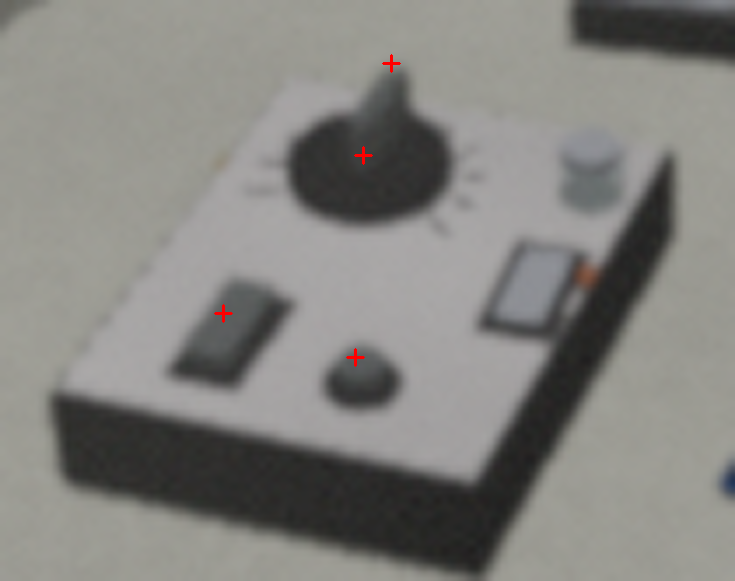

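Both views agree within about 1 px, and the spacings 122 and 64 mm match those given. The axis is at (0.5015, -0.0995), and the fin points at 100.2°, which is click 5. The target is click 9, at about 4°. I'll approach with the fingers shut.

Request:
{"fn": "send_rows", "kwargs": {
  "plan": [
    [5, -30, -37, -10, 0, 0],
    [10, -65, -80, -20, 0, 0],
    [20, -100, -122, -30, 0, 0],
    [30, -135, -165, -40, 0, 0],
    [40, -170, -208, -50, 0, 0],
    [50, -205, -250, -60, 0, 0],
    [60, -240, -293, -70, 0, 0],
    [70, -275, -336, -80, 0, 0],
    [80, -305, -372, -90, 0, 0],
    [80, -315, -385, -100, 0, 0]
  ],
  "claw": 0,
  "newtons": 20
}}

```text
clock: 1.35
tcp_pos: [0.4572, -0.0783, 0.1501]
orientation: [0.625, 0.329, 0.627, -0.329]
wrist_force: [-0.3, -0.4, 1.5]
finger_gap: 0.0002
```

```bash
cat > st.py <<'E'
from workcell import get_state
from h import *
from scipy.spatial.transform import Rotation as Ro
A=np.array([.5015,-.0995])
def st():
    s=get_state(); R=Ro.from_quat(np.roll(s["orientation"],-1)).as_matrix(); p=s["tcp_pos"]
    print("t",s["clock"],"p",p.round(4),"phi",np.degrees(np.arctan2(R[1,1],R[0,1])).round(2),"xax",R[:,0].round(3),"F",s["wrist_force"].round(2),"M",s["ft_torque"].round(3),"gap",s["finger_gap"],"j",s["joint_pos"].round(2))
    w=p[:2]-A
    print("F tool",(R.T@s["wrist_force"]).round(2),"to axis in tool",(R.T@np.array([-w[0],-w[1],0])*1000).round(1))
    return s,R,p
if __name__=="__main__": st()
E
python3 st.py
```

```text
t 1.35 p [ 0.4572 -0.0783  0.1501] phi 34.52 xax [-0.002  0.001 -1.   ] F [-0.31 -0.42  1.49] M [ 0.007  0.007 -0.029] gap 0.00015651026820250052 j [-0.34  0.15 -0.38  1.05  0.    0.63]
F tool [-1.49 -0.5   0.17] to axis in tool [-0.1 24.5 42.6]
```

Request:
{"fn": "send_rows", "kwargs": {
  "plan": [
    [0, 0, 0, -10, 0, 0],
    [0, -1, 1, -20, 0, 0],
    [5, -1, 1, -30, 0, 0],
    [15, -1, 1, -40, 0, 0],
    [25, -1, 1, -50, 0, 0],
    [40, -1, 1, -60, 0, 0],
    [55, -1, 1, -65.7, 0, 0],
    [68, -1, 1, -65.7, 0, 0],
    [76, -1, 1, -65.7, 0, 0],
    [76, -1, 1, -65.7, 0, 0]
  ]
}}

```text
clock: 2.6
tcp_pos: [0.4567, -0.0822, 0.0747]
orientation: [0.704, -0.059, 0.705, 0.06]
wrist_force: [0.7, -0.5, -0.4]
finger_gap: -0.0001
```

```bash
cat > pic.py <<'E'
import sys,pickle
from workcell import viewer
from h import *
n=sys.argv[1]
a=viewer.read_camera("top")["frame"]; s=viewer.read_camera("scene")["frame"]
A=cv2.resize(a[180:276,252:350],None,fx=4,fy=4,interpolation=cv2.INTER_CUBIC)
B=cv2.resize(s[162:258,155:255],None,fx=4,fy=4,interpolation=cv2.INTER_CUBIC)
cv2.imwrite(f"pics/{n}.png",np.hstack([A,B]))
E
python3 st.py; python3 pic.py c1
```

```text
t 2.6 p [ 0.4567 -0.0822  0.0747] phi 99.64 xax [-0.001  0.    -1.   ] F [ 0.71 -0.5  -0.4 ] M [-0.018 -0.014 -0.025] gap -5.002394344940639e-05 j [-0.35  0.21 -0.49  0.86 -0.   -0.52]
F tool [ 0.4  -0.61  0.62] to axis in tool [ -0.1 -24.5  41.2]
```

View pics/c1.png

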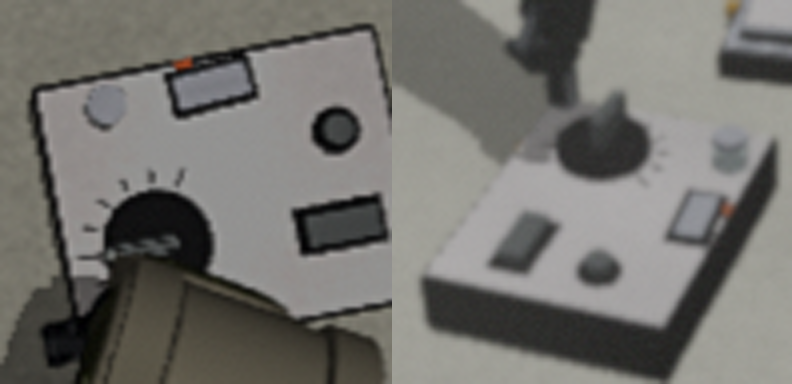

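The scene view shows the shut fingers standing clear on the robot side of the fin, at fin height, and nothing is touched. Next comes a slow approach to the trailing cheek.

Request:
{"fn": "send_rows", "kwargs": {
  "plan": [
    [0, 2, 4, 0.5, 0, 0],
    [0, 2.5, 8, 0.5, 0, 0],
    [0, 2.5, 12, 0.5, 0, 0],
    [0, 2.5, 16, 0.5, 0, 0],
    [0, 2.5, 19, 0.5, 0, 0],
    [0, 2.5, 21, 0.5, 0, 0],
    [0, 2.5, 22.5, 0.5, 0, 0],
    [0, 2.5, 23.5, 0.5, 0, 0],
    [0, 2.5, 23.5, 0.5, 0, 0],
    [0, 2.5, 23.5, 0.5, 0, 0]
  ]
}}

```text
clock: 3.95
tcp_pos: [0.4798, -0.076, 0.0753]
orientation: [0.705, -0.057, 0.705, 0.057]
wrist_force: [0.1, 0.2, -0.8]
finger_gap: -0.0003
```

```bash
python3 st.py; python3 pic.py c2
```

```text
t 3.95 p [ 0.4798 -0.076   0.0753] phi 99.19 xax [-0. -0. -1.] F [ 0.1   0.19 -0.81] M [-0.016 -0.024 -0.006] gap -0.0003128419478400378 j [-0.32  0.25 -0.44  0.88 -0.   -0.48]
F tool [0.81 0.17 0.13] to axis in tool [  0.  -26.7  17.6]
```

View pics/c2.png

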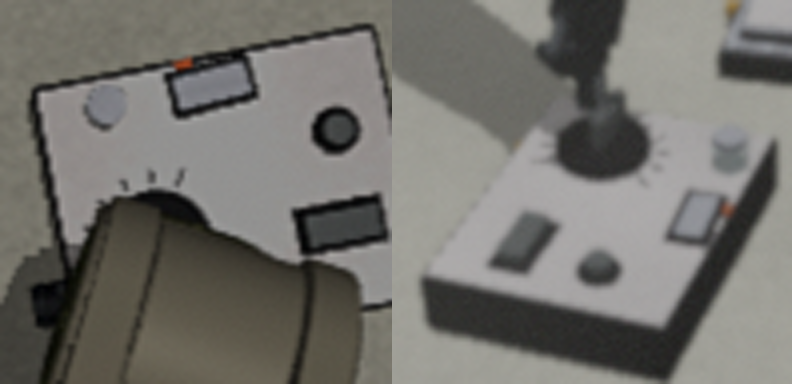

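Request:
{"fn": "send_rows", "kwargs": {
  "plan": [
    [0, 0.3, 0.5, 1, 0, 0],
    [0, 0.6, 1, 2, 0, 0],
    [0, 0.9, 1.4, 3, 0, 0],
    [0, 1.2, 1.9, 4, 0, 0],
    [0, 1.5, 2.4, 5, 0, 0],
    [0, 1.7, 2.9, 6, 0, 0],
    [0, 1.7, 2.9, 6, 0, 0],
    [0, 1.7, 2.9, 6, 0, 0],
    [0, 1.7, 2.9, 6, 0, 0],
    [0, 1.7, 2.9, 6, 0, 0]
  ]
}}

```text
clock: 5.3
tcp_pos: [0.4817, -0.074, 0.0752]
orientation: [0.706, -0.02, 0.707, 0.019]
wrist_force: [-4.5, -2.5, 2.8]
finger_gap: -0.0
```

```bash
python3 st.py
```

```text
t 5.3 p [ 0.4817 -0.074   0.0752] phi 93.17 xax [-0.002 -0.    -1.   ] F [-4.52 -2.55  2.85] M [-0.371  0.917  0.018] gap -2.4707923574525325e-05 j [-0.32  0.26 -0.44  0.88 -0.   -0.37]
F tool [-2.84 -2.29 -4.66] to axis in tool [ -0.  -26.6  18.3]
```

Request:
{"fn": "send_rows", "kwargs": {
  "plan": [
    [0, 0.3, 0.5, 1, 0, 0],
    [0, 0.6, 1, 2, 0, 0],
    [0, 0.9, 1.4, 3, 0, 0],
    [0, 1.2, 1.9, 4, 0, 0],
    [0, 1.5, 2.4, 5, 0, 0],
    [0, 1.7, 2.9, 6, 0, 0],
    [0, 1.7, 2.9, 6, 0, 0],
    [0, 1.7, 2.9, 6, 0, 0],
    [0, 1.7, 2.9, 6, 0, 0],
    [0, 1.7, 2.9, 6, 0, 0]
  ]
}}

```text
clock: 6.55
tcp_pos: [0.4856, -0.072, 0.0754]
orientation: [0.707, 0.017, 0.707, -0.017]
wrist_force: [-1.4, 0.9, -0.2]
finger_gap: -0.0003
```

```bash
python3 st.py; python3 pic.py c3
```

```text
t 6.55 p [ 0.4856 -0.072   0.0754] phi 87.2 xax [ 0.001 -0.    -1.   ] F [-1.36  0.89 -0.19] M [ 0.112  0.198 -0.046] gap -0.0002718893909400314 j [-0.31  0.26 -0.43  0.88  0.   -0.26]
F tool [ 0.19  0.82 -1.4 ] to axis in tool [  0.  -26.7  17.3]
```

View pics/c3.png

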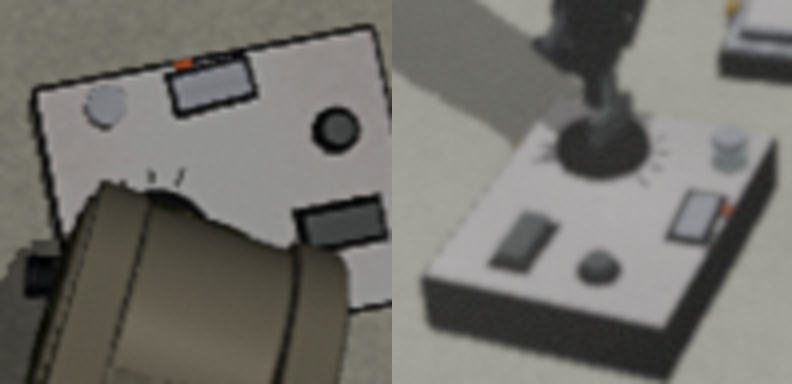

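```bash
cat > zs.py <<'E'
import sys
from workcell import viewer
from h import *
d=viewer.read_camera("scene"); s=d["frame"]
B=cv2.resize(s[168:208,180:240],None,fx=10,fy=10,interpolation=cv2.INTER_CUBIC)
A=np.array([.5015,-.0995])
for i,a in enumerate(sys.argv[2:]):   # draw expected fin top edge centreline tip
    th=np.radians(float(a)); e=np.array([np.cos(th),np.sin(th)])
    q=(proj(d,[[*(A+.038*e),.092],[*(A-.012*e),.092],[*(A+.038*e),.067]])-[180,168]+.5)*10-.5
    c=[(0,0,255),(0,255,0),(255,0,0),(0,255,255)][i%4]
    for u in q: cv2.drawMarker(B,tuple(int(v) for v in u),c,0,12,2)
cv2.imwrite(f"pics/{sys.argv[1]}.png",B)
E
python3 zs.py z1 100.2 76.2
```

```text
(no output)
```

View pics/z1.png

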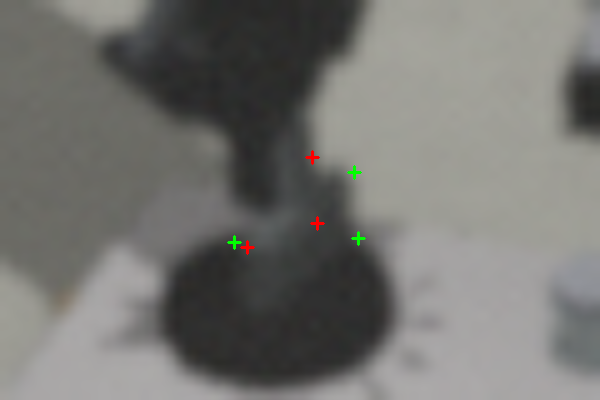

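The force dropped and the scene shows the fin tip at (350,170) in the zoom, on the 76° marker, so the first click is done. Another 24° arc for the second.

Request:
{"fn": "send_rows", "kwargs": {
  "plan": [
    [0, 1.2, 1.9, 4, 0, 0],
    [0, 2.2, 3.9, 8, 0, 0],
    [0, 3.1, 5.9, 12, 0, 0],
    [0, 3.65, 7.5, 15, 0, 0],
    [0, 4.1, 9.1, 18, 0, 0],
    [0, 4.4, 10.2, 20, 0, 0],
    [0, 4.65, 11.3, 22, 0, 0],
    [0, 4.85, 12.4, 24, 0, 0],
    [0, 4.85, 12.4, 24, 0, 0],
    [0, 4.85, 12.4, 24, 0, 0]
  ]
}}

```text
clock: 7.95
tcp_pos: [0.4986, -0.0679, 0.0754]
orientation: [0.688, 0.164, 0.687, -0.164]
wrist_force: [-0.4, 1.3, 0.0]
finger_gap: -0.0002
```

```bash
python3 st.py; python3 zs.py z2 76.2 52.2
```

```text
t 7.95 p [ 0.4986 -0.0679  0.0754] phi 63.21 xax [ 0.001 -0.    -1.   ] F [-0.45  1.35  0.03] M [0.098 0.08  0.017] gap -0.00022976585589039547 j [-0.3   0.28 -0.4   0.89  0.    0.17]
F tool [-0.03  1.   -1.01] to axis in tool [  0.  -26.9  16.8]
```

View pics/z2.png

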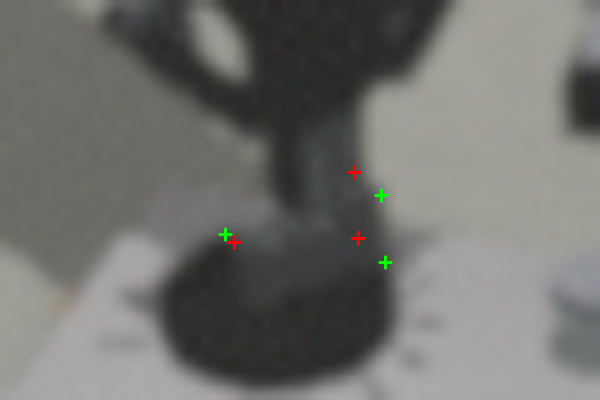

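The fin edge is now at column ~380, on the green 52° marker, and the force has dropped, so the second click is done. Third:

Request:
{"fn": "send_rows", "kwargs": {
  "plan": [
    [0, 1.2, 1.7, 4, 0, 0],
    [0, 2.2, 3.6, 8, 0, 0],
    [0, 3.1, 5.5, 12, 0, 0],
    [0, 3.65, 7.1, 15, 0, 0],
    [0, 4.1, 8.7, 18, 0, 0],
    [0, 4.4, 9.8, 20, 0, 0],
    [0, 4.65, 10.9, 22, 0, 0],
    [0, 4.85, 12.0, 24, 0, 0],
    [0, 4.85, 12.0, 24, 0, 0],
    [0, 4.85, 12.0, 24, 0, 0]
  ]
}}

```text
clock: 9.25
tcp_pos: [0.5114, -0.0693, 0.0753]
orientation: [0.639, 0.303, 0.638, -0.304]
wrist_force: [0.7, 0.5, -1.1]
finger_gap: 0.0001
```

```bash
python3 st.py; python3 zs.py z3 52.2 28.2
```

```text
t 9.25 p [ 0.5114 -0.0693  0.0753] phi 39.2 xax [ 0.001 -0.001 -1.   ] F [ 0.68  0.47 -1.06] M [ 0.063 -0.017  0.016] gap 9.524710026303182e-05 j [-0.29  0.3  -0.37  0.9  -0.    0.6 ]
F tool [1.06 0.82 0.07] to axis in tool [  0.  -26.7  17.1]
```

View pics/z3.png

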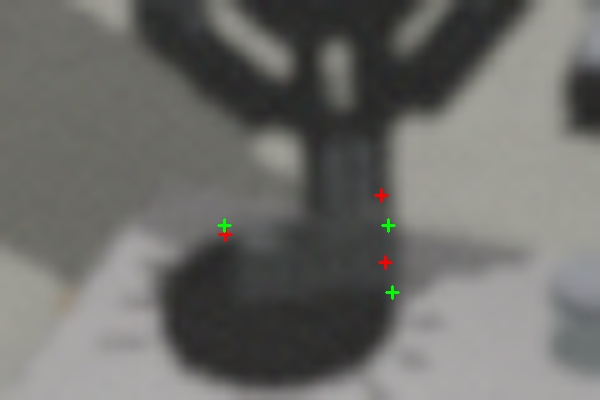

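The fin's top edge is level at row ~222 and lies on the 28° markers, so the third click is done. Fourth, with a slower end:

Request:
{"fn": "send_rows", "kwargs": {
  "plan": [
    [0, 1.45, 2.2, 5, 0, 0],
    [0, 2.4, 4.1, 9, 0, 0],
    [0, 3.25, 6.1, 13, 0, 0],
    [0, 3.8, 7.7, 16, 0, 0],
    [0, 4.1, 8.8, 18, 0, 0],
    [0, 4.4, 9.9, 20, 0, 0],
    [0, 4.55, 10.4, 21, 0, 0],
    [0, 4.65, 11.0, 22, 0, 0],
    [0, 4.75, 11.6, 23, 0, 0],
    [0, 4.85, 12.1, 24, 0, 0]
  ]
}}

```text
clock: 10.55
tcp_pos: [0.5226, -0.0756, 0.0753]
orientation: [0.562, 0.43, 0.561, -0.43]
wrist_force: [0.3, 0.3, -0.1]
finger_gap: -0.0001
```

```bash
python3 st.py; python3 zs.py z4 28.2 4.2
```

```text
t 10.55 p [ 0.5226 -0.0756  0.0753] phi 15.12 xax [ 0.    -0.001 -1.   ] F [ 0.26  0.32 -0.08] M [ 0.153 -0.028  0.042] gap -0.00013376941848808463 j [-0.3   0.32 -0.34  0.91 -0.    1.01]
F tool [ 0.08  0.34 -0.24] to axis in tool [  0.  -26.6  17.6]
```

View pics/z4.png

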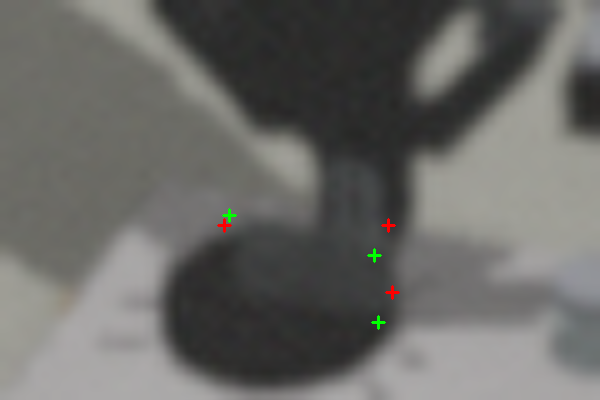

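Request:
{"fn": "send_rows", "kwargs": {
  "plan": [
    [0, 0, -8, 0, 0, 0],
    [0, 0, -16, 0, 0, 0],
    [0, 0, -22, 0, 0, 0],
    [-10, 0, -25, 0, 0, 0],
    [-30, 0, -25, 0, 0, 0],
    [-50, 0, -25, 0, 0, 0],
    [-70, 0, -25, -10, 0, 0],
    [-85, 0, -25, -20, 0, 0],
    [-85, 0, -25, -30, 0, 0],
    [-85, 0, -25, -40, 0, 0]
  ]
}}

```text
clock: 11.85
tcp_pos: [0.5161, -0.051, 0.1615]
orientation: [0.676, 0.209, 0.675, -0.21]
wrist_force: [-0.2, 0.6, 0.6]
finger_gap: -0.0005
```

```bash
python3 st.py; python3 zs.py z5 28.2 4.2; python3 pic.py c5
python3 - <<'E'
from st import *
s,R,p=st(); print((R.T@(np.array([.5135,-.221,.085])-p)*1000).round(1))
E
```

```text
t 11.85 p [ 0.5161 -0.051   0.1615] phi 55.53 xax [ 0.002 -0.001 -1.   ] F [-0.25  0.6   0.6 ] M [-0.02  -0.05   0.043] gap -0.0004960550768149868 j [-0.25  0.24 -0.23  1.1  -0.    0.35]
F tool [-0.6   0.36 -0.55] to axis in tool [  0.  -48.2  15.4]
t 12.0 p [ 0.5159 -0.051   0.161 ] phi 55.03 xax [ 0.001 -0.    -1.   ] F [-0.02 -0.13 -0.21] M [-0.01  -0.01  -0.039] gap -0.00011899263688286536 j [-0.25  0.24 -0.23  1.1  -0.    0.36]
F tool [ 0.21 -0.12  0.06] to axis in tool [  0. -48.  16.]
[  76.  -140.7   95.4]
```

View pics/z5.png

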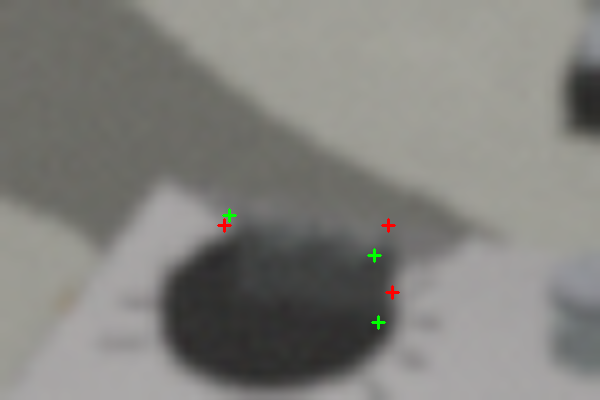

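View pics/c5.png

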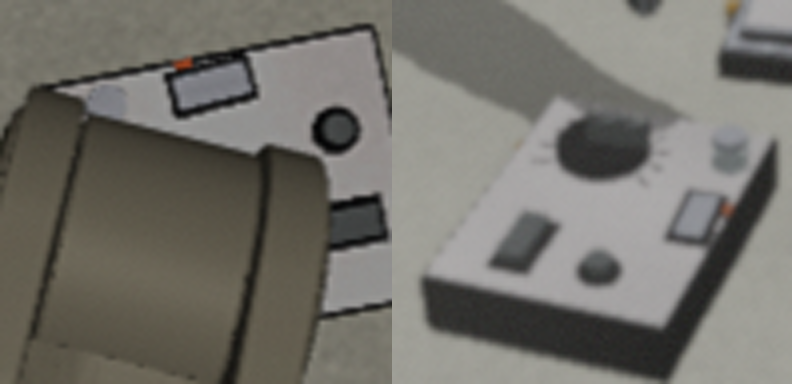

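The scene zoom shows the fin turned round, its tip near the rear-right, but the angle isn't certain and the arm hides the dial from above. I'll move high over the bar key and look again.

Request:
{"fn": "send_rows", "kwargs": {
  "plan": [
    [0, -20, 14, -7, 0, 0],
    [0, -40, 28, -14, 0, 0],
    [0, -60, 41, -21, 0, 0],
    [0, -80, 54, -28, 0, 0],
    [0, -100, 68, -35, 0, 0],
    [0, -120, 82, -40, 0, 0],
    [0, -135, 92, -45, 0, 0],
    [0, -141, 95.5, -45, 0, 0],
    [0, -141, 95.5, -45, 0, 0],
    [0, -141, 95.5, -45, 0, 0]
  ]
}}

```text
clock: 13.25
tcp_pos: [0.5136, -0.2206, 0.1603]
orientation: [0.704, -0.062, 0.704, 0.063]
wrist_force: [0.5, -0.1, 0.5]
finger_gap: -0.0003
```

```bash
python3 zs.py z6 28.2 4.2; python3 pic.py c6
python3 - <<'E'
from st import *
s,R,p=st(); print((R.T@(np.array([.5135,-.221,.072])-p)*1000).round(1))
E
```

```text
t 13.4 p [ 0.5137 -0.2206  0.1604] phi 100.21 xax [ 0. -0. -1.] F [0.14 0.73 0.2 ] M [0.031 0.018 0.08 ] gap 0.00018642988722867947 j [-0.55  0.31 -0.13  1.13  0.   -0.73]
F tool [-0.2   0.69  0.27] to axis in tool [ -0.  121.4   9.5]
[88.4 -0.3 -0.3]
```

View pics/c6.png

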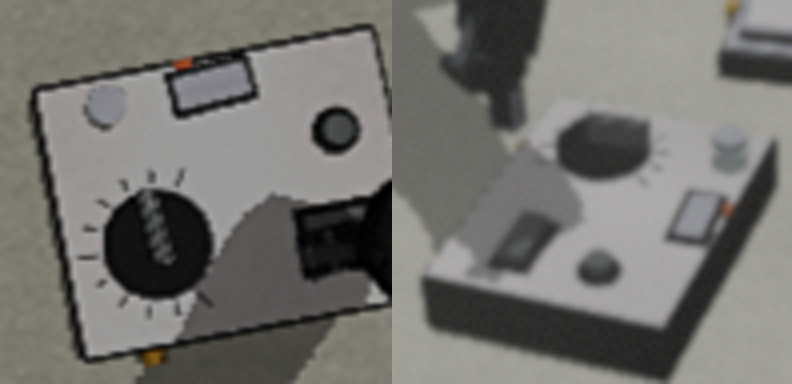

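View pics/z6.png

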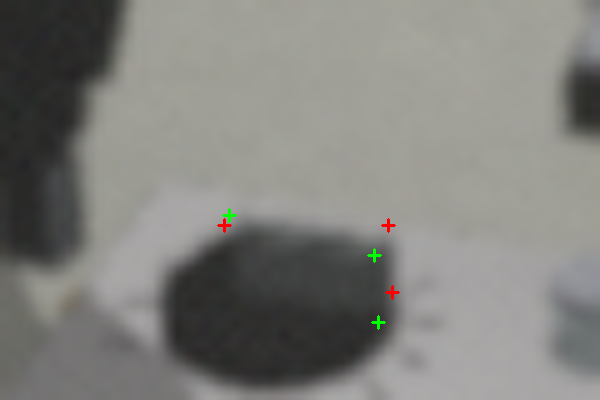

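The top view shows the fin running from (170,262) to (143,195), pointing short of the 4th target tick. I'll measure the angle before doing anything else.

```bash
cat > fa.py <<'E'
import pickle; from h import *
from workcell import viewer
def fin(d):
    f=d["frame"]; x0,y0,x1,y1=252,180,368,276; S=6
    up=cv2.resize(f[y0:y1,x0:x1],None,fx=S,fy=S,interpolation=cv2.INTER_CUBIC)
    px=lambda u:((np.array(u)+.5)/S-.5+[x0,y0]); g=cv2.cvtColor(up,cv2.COLOR_BGR2GRAY)
    C=np.array([238.6,366.3]); yy,xx=np.mgrid[:g.shape[0],:g.shape[1]]
    for th in(50,55,65):
        ins=((np.hypot(xx-C[0],yy-C[1])<74)&(g>th)).astype(np.uint8)
        ins=cv2.morphologyEx(ins,cv2.MORPH_CLOSE,np.ones((13,13)))
        n,lab,stt,_=cv2.connectedComponentsWithStats(ins); k=1+np.argmax(stt[1:,4])
        P=np.c_[xx[lab==k],yy[lab==k]]
        W=np.array([ray(d,px(u),.092)[:2] for u in P]).astype(np.float32)
        l=cv2.fitLine(W,cv2.DIST_L2,0,1e-4,1e-4).ravel(); m=W.mean(0)-[.5015,-.0995]
        v=l[:2]*np.sign(l[:2]@m); print(th,len(P),"fin angle",np.degrees(np.arctan2(v[1],v[0])).round(1),"centroid",m.round(4))
    cv2.imwrite("pics/fz.png",up[230:520,80:420])
fin(pickle.load(open("top.pkl","rb"))); fin(viewer.read_camera("top"))
E
python3 fa.py
```

```text
50 2036 fin angle 101.9 centroid [-0.0019  0.0126]
55 1791 fin angle 101.5 centroid [-0.002   0.0128]
65 1206 fin angle 101.5 centroid [-0.0022  0.0139]
50 2387 fin angle 15.3 centroid [0.0106 0.0039]
55 2166 fin angle 15.1 centroid [0.0107 0.004 ]
65 1667 fin angle 14.5 centroid [0.0113 0.0042]
```

View pics/fz.png

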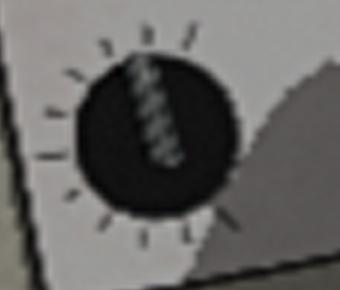

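The fin stands at about 15°, between the clicks at 28° and 4°. It is balanced near the hump top, exactly where the finger stopped, so the 4th click hasn't snapped in. The bar key hasn't been pressed, so I'll go back and push a few degrees further.

Request:
{"fn": "send_rows", "kwargs": {
  "plan": [
    [0, 18, 3.5, 9, 0, 0],
    [0, 38, 7.5, 18, 0, 0],
    [0, 58, 11.5, 28, 0, 0],
    [0, 78, 15.5, 38, 0, 0],
    [0, 98, 19, 48, 0, 0],
    [0, 118, 23, 57, 0, 0],
    [0, 138, 27, 66, 0, 0],
    [0, 155, 30, 75, 0, 0],
    [0, 166, 32, 85, 0, 0],
    [0, 169, 33, 85, 0, 0]
  ]
}}

```text
clock: 14.7
tcp_pos: [0.5161, -0.0483, 0.1604]
orientation: [0.562, 0.429, 0.562, -0.429]
wrist_force: [0.3, 0.5, -0.3]
finger_gap: 0.0001
```

```bash
python3 st.py
```

```text
t 14.7 p [ 0.5161 -0.0483  0.1604] phi 15.37 xax [ 0. -0. -1.] F [ 0.34  0.51 -0.31] M [-0.014  0.045  0.005] gap 9.995499025865258e-05 j [-0.25  0.24 -0.23  1.1  -0.    1.05]
F tool [ 0.31  0.46 -0.4 ] to axis in tool [  0.  -27.7  45.5]
```

Request:
{"fn": "send_rows", "kwargs": {
  "plan": [
    [15, 0, 0, 0, 0, 0],
    [32, 0, 0, 0, 0, 0],
    [50, 0, 0, 0, 0, 0],
    [67, 0, 0, 0, 0, 0],
    [80, 0, 0, 0, 0, 0],
    [85, 0, 3, 0, 0, 0],
    [85, 0, 10, 0, 0, 0],
    [85, 0, 17, 0, 0, 0],
    [85, 0, 23, 0, 0, 0],
    [85, 0, 26, 0, 0, 0]
  ]
}}

```text
clock: 15.95
tcp_pos: [0.5235, -0.0749, 0.0757]
orientation: [0.562, 0.43, 0.561, -0.43]
wrist_force: [-0.4, 0.1, -0.3]
finger_gap: -0.0001
```

```bash
python3 st.py;python3 zs.py z7 28.2 4.2
```

```text
t 15.95 p [ 0.5235 -0.0749  0.0757] phi 15.16 xax [ 0.001 -0.    -1.   ] F [-0.39  0.05 -0.29] M [ 0.004 -0.008  0.009] gap -0.00012459994804699204 j [-0.29  0.32 -0.34  0.91 -0.    1.01]
F tool [ 0.29 -0.37 -0.16] to axis in tool [ -0.  -27.6  18. ]
```

Request:
{"fn": "send_rows", "kwargs": {
  "plan": [
    [0, 0.3, 1.1, 1, 0, 0],
    [0, 0.6, 1.6, 2, 0, 0],
    [0, 0.9, 2.1, 3, 0, 0],
    [0, 1.2, 2.6, 4, 0, 0],
    [0, 1.5, 3.1, 5, 0, 0],
    [0, 1.7, 3.6, 6, 0, 0],
    [0, 1.7, 3.6, 6, 0, 0],
    [0, 1.7, 3.6, 6, 0, 0],
    [0, 1.7, 3.6, 6, 0, 0],
    [0, 1.7, 3.6, 6, 0, 0]
  ]
}}

```text
clock: 17.25
tcp_pos: [0.5256, -0.0772, 0.0753]
orientation: [0.539, 0.458, 0.538, -0.458]
wrist_force: [0.3, 0.5, -0.5]
finger_gap: -0.0004
```

```bash
python3 st.py;python3 zs.py z8 28.2 4.2
```

```text
t 17.25 p [ 0.5256 -0.0772  0.0753] phi 9.2 xax [ 0. -0. -1.] F [ 0.34  0.53 -0.5 ] M [ 0.027  0.003 -0.002] gap -0.00040387619944170475 j [-0.3   0.33 -0.33  0.91 -0.    1.11]
F tool [ 0.5   0.42 -0.47] to axis in tool [  0.  -27.4  18.1]
```

View pics/z8.png

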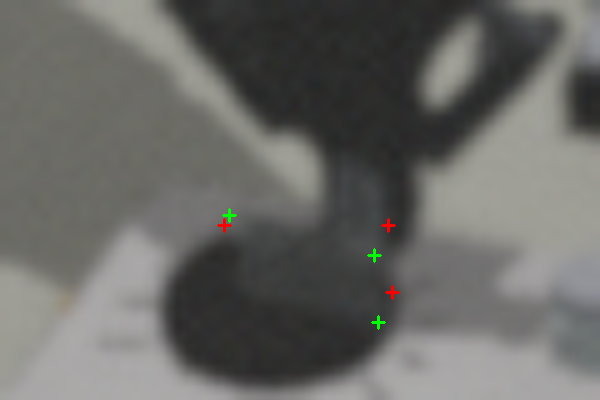

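Request:
{"fn": "send_rows", "kwargs": {
  "plan": [
    [0, 0.2, 1, 1, 0, 0],
    [0, 0.5, 1.5, 2, 0, 0],
    [0, 0.8, 2, 3, 0, 0],
    [0, 1.1, 2.5, 4, 0, 0],
    [0, 1.3, 3, 5, 0, 0],
    [0, 1.4, 3.5, 5, 0, 0],
    [0, 1.4, 3.5, 5, 0, 0],
    [0, 1.4, 3.5, 5, 0, 0],
    [0, 1.4, 3.5, 5, 0, 0],
    [0, 1.4, 3.5, 5, 0, 0]
  ]
}}

```text
clock: 18.55
tcp_pos: [0.5273, -0.0799, 0.0752]
orientation: [0.518, 0.481, 0.518, -0.481]
wrist_force: [-0.6, 5.5, 2.4]
finger_gap: 0.0002
```

```bash
python3 st.py;python3 zs.py z9 28.2 4.2
```

```text
t 18.55 p [ 0.5273 -0.0799  0.0752] phi 4.22 xax [-0.     0.001 -1.   ] F [-0.56  5.52  2.38] M [ 1.02   0.16  -0.006] gap 0.00015879202191226738 j [-0.3   0.33 -0.33  0.91  0.    1.2 ]
F tool [-2.37 -0.16 -5.55] to axis in tool [ -0.  -27.2  17.7]
```

View pics/z9.png

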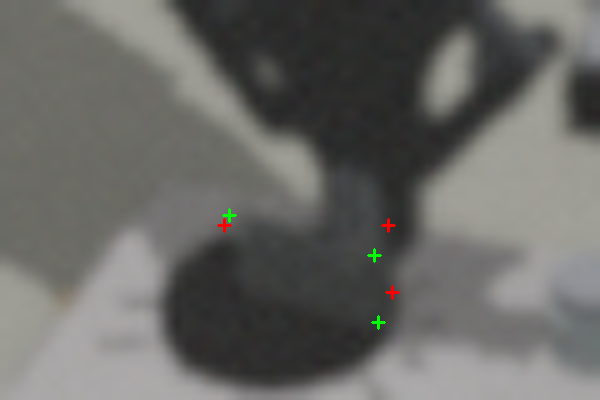

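The force is now 5.5 N at face angle 4°. I'll push no further, but back off, lift clear and look from above.

Request:
{"fn": "send_rows", "kwargs": {
  "plan": [
    [0, 0, -12, 0, 0, 0],
    [0, 0, -24, 0, 0, 0],
    [-20, 0, -25, 0, 0, 0],
    [-50, 0, -25, -10, 0, 0],
    [-80, 0, -20, -20, 0, 0],
    [-85, -5, 10, -30, 0, 0],
    [-85, -10, 50, -40, 0, 0],
    [-85, -17, 90, -50, 0, 0],
    [-85, -22, 125, -60, 0, 0],
    [-85, -24, 140, -70, 0, 0]
  ]
}}

```text
clock: 19.85
tcp_pos: [0.5138, -0.2235, 0.1603]
orientation: [0.701, 0.095, 0.7, -0.096]
wrist_force: [0.2, 0.8, -0.2]
finger_gap: -0.0001
```

```bash
python3 fa.py; python3 zs.py z10 28.2 4.2; python3 st.py
```

```text
50 2036 fin angle 101.9 centroid [-0.0019  0.0126]
55 1791 fin angle 101.5 centroid [-0.002   0.0128]
65 1206 fin angle 101.5 centroid [-0.0022  0.0139]
50 2059 fin angle 4.5 centroid [0.0115 0.0016]
55 1843 fin angle 4.5 centroid [0.0118 0.0016]
65 1441 fin angle 4.7 centroid [0.0124 0.0016]
t 19.95 p [ 0.5139 -0.2232  0.1602] phi 74.1 xax [ 0.    -0.001 -1.   ] F [ 0.3   0.1  -0.32] M [0.005 0.081 0.008] gap -0.00013047691757775464 j [-0.55  0.31 -0.13  1.13 -0.   -0.27]
F tool [0.32 0.18 0.26] to axis in tool [-1.000e-01  1.155e+02 -4.580e+01]
```

View pics/fz.png

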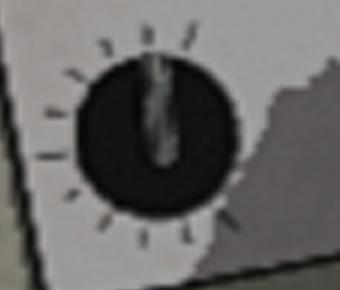

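View pics/z10.png

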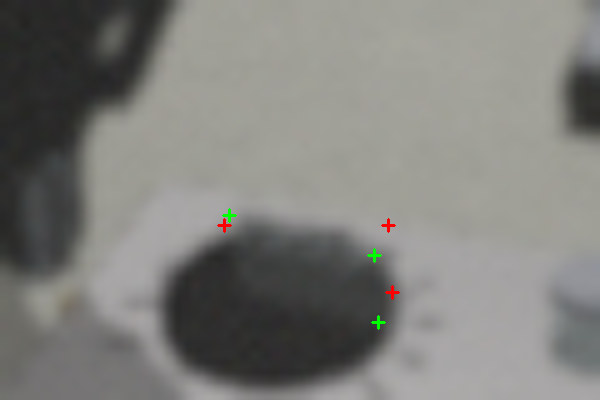

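The fin is at 4.5° and points straight at click 9's tick, exactly four clicks round. Now the bar key: turn into line with it and descend to just above.

Request:
{"fn": "send_rows", "kwargs": {
  "plan": [
    [10, 1, -1, -9, 0, 0],
    [25, 2, -1, -18, 0, 0],
    [40, 2, -1, -26, 0, 0],
    [55, 2, -1, -26, 0, 0],
    [68, 2, -1, -26, 0, 0],
    [78, 2, -1, -26, 0, 0],
    [84, 2, -1, -26, 0, 0],
    [88, 2, -1, -26, 0, 0],
    [88, 2, -1, -26, 0, 0],
    [88, 2, -1, -26, 0, 0]
  ]
}}

```text
clock: 21.2
tcp_pos: [0.5137, -0.2199, 0.0727]
orientation: [0.705, -0.063, 0.704, 0.063]
wrist_force: [0.9, -0.1, -0.0]
finger_gap: 0.0001
```

```bash
python3 st.py; python3 pic.py c8
```

```text
t 21.2 p [ 0.5137 -0.2199  0.0727] phi 100.18 xax [ 0.001 -0.    -1.   ] F [ 0.87 -0.1  -0.04] M [-0.037  0.032 -0.01 ] gap 6.848932208125499e-05 j [-0.55  0.38 -0.27  0.93 -0.   -0.73]
F tool [ 0.04 -0.25  0.84] to axis in tool [-1.000e-01  1.206e+02  9.300e+00]
```

View pics/c8.png

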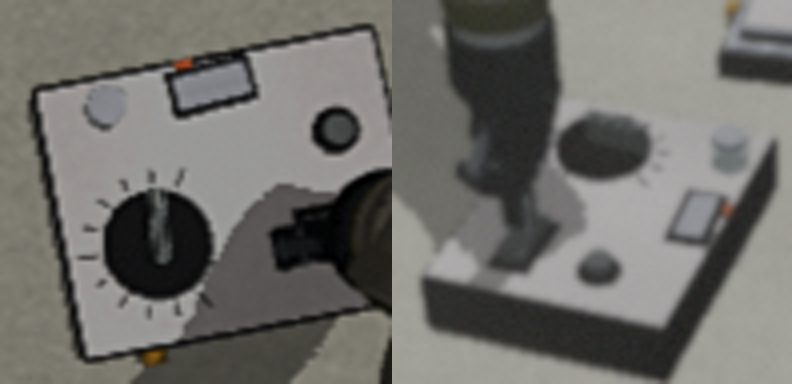

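The fingertips are centred over the bar key. The dial is still at its click. Pressing:

Request:
{"fn": "send_rows", "kwargs": {
  "plan": [
    [2, 0, 0, 0, 0, 0],
    [4, 0, 0, 0, 0, 0],
    [6, 0, 0, 0, 0, 0],
    [8, 0, 0, 0, 0, 0],
    [9.5, 0, 0, 0, 0, 0],
    [11, 0, 0, 0, 0, 0],
    [12, 0, 0, 0, 0, 0],
    [12, 0, 0, 0, 0, 0],
    [12, 0, 0, 0, 0, 0],
    [12, 0, 0, 0, 0, 0]
  ]
}}

```text
clock: 22.55
tcp_pos: [0.5136, -0.2198, 0.0627]
orientation: [0.705, -0.063, 0.704, 0.062]
wrist_force: [-5.3, 3.9, 19.5]
finger_gap: -0.0001
```

```bash
python3 st.py
```

```text
t 22.55 p [ 0.5136 -0.2198  0.0627] phi 100.2 xax [ 0.001 -0.001 -1.   ] F [-5.26  3.91 19.47] M [0.648 1.176 0.055] gap -8.726062732703595e-05 j [-0.55  0.39 -0.28  0.9  -0.   -0.73]
F tool [-19.49   4.75  -4.47] to axis in tool [ -0.2 120.5   9.4]
```

At 19.5 N and 62.7 mm high the key is on its stop. Now to release, lift and move clear.

Request:
{"fn": "send_rows", "kwargs": {
  "plan": [
    [8, 0, 0, 0, 0, 0],
    [4, 0, 0, 0, 0, 0],
    [0, 0, 0, 0, 0, 0],
    [-8, 0, 0, 0, 0, 0],
    [-25, 0, 0, 0, 0, 0],
    [-50, 0, 0, 0, 0, 0],
    [-80, -20, 0, 0, 0, 0],
    [-100, -60, 0, 0, 0, 0],
    [-110, -110, 0, 0, 0, 0],
    [-110, -150, 0, 0, 0, 0]
  ]
}}

```text
clock: 23.8
tcp_pos: [0.5407, -0.3694, 0.1709]
orientation: [0.705, -0.063, 0.704, 0.062]
wrist_force: [0.6, -0.0, -0.0]
finger_gap: 0.0001
```

Request:
{"fn": "send_rows", "kwargs": {
  "plan": [
    [0, -10, 0, 0, 0, 0],
    [0, -10, 0, 0, 0, 0],
    [0, -10, 0, 0, 0, 0],
    [0, -10, 0, 0, 0, 0],
    [0, -10, 0, 0, 0, 0],
    [0, -10, 0, 0, 0, 0],
    [0, -10, 0, 0, 0, 0],
    [0, -10, 0, 0, 0, 0],
    [0, -10, 0, 0, 0, 0],
    [0, -10, 0, 0, 0, 0]
  ]
}}

```text
clock: 25.05
tcp_pos: [0.5417, -0.3772, 0.1703]
orientation: [0.704, -0.063, 0.704, 0.063]
wrist_force: [0.4, -0.0, -0.3]
finger_gap: -0.0001
```

```bash
python3 st.py; python3 fa.py; python3 pic.py c9
```

```text
t 25.05 p [ 0.5417 -0.3772  0.1703] phi 100.19 xax [ 0. -0. -1.] F [ 0.39 -0.03 -0.25] M [-0.038 -0.023 -0.042] gap -0.00011014782444910683 j [-0.73  0.5   0.18  1.25 -0.   -0.91]
F tool [ 0.25 -0.1   0.38] to axis in tool [ -0.  280.4   9.5]
50 2036 fin angle 101.9 centroid [-0.0019  0.0126]
55 1791 fin angle 101.5 centroid [-0.002   0.0128]
65 1206 fin angle 101.5 centroid [-0.0022  0.0139]
50 1925 fin angle 4.3 centroid [0.0117 0.0016]
55 1704 fin angle 4.4 centroid [0.0119 0.0016]
65 839 fin angle -9.3 centroid [0.0206 0.0026]
```

View pics/c9.png

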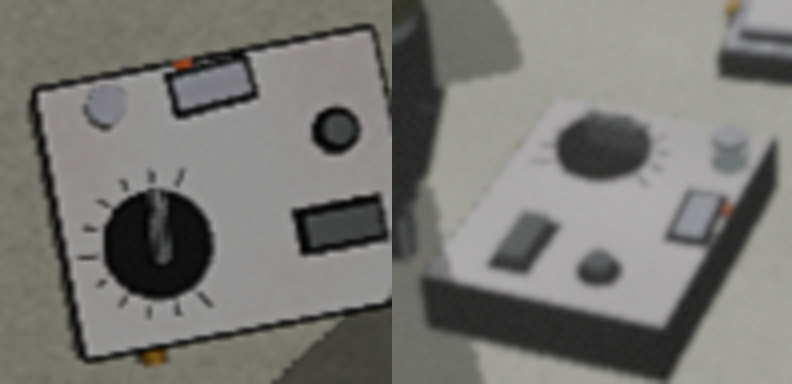

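The dial fin points at the ninth-click tick (fin tip at (155,192)), the bar key is up at (340,222), and the round key, jar and battery haven't moved. Handing in.

```bash
python3 -c "
from workcell import job; print(job.hand_in())"
```

```text
the job is handed in; nothing more can be done
None
```

The dial is four clicks clockwise of where it started, the bar key was then pressed fully and released, and the job was handed in at about 25 s of the 43 s.

- **Dial:** I pushed the fin's trailing side with the shut fingers, never pinching it. It went from click 5 to click 9. The last top view puts the fin at about 4.4°, pointing at that click's tick, against 4.2° expected.
- **Bar key:** I pressed it until it was on its stop, with 19.5 N measured at 63 mm height. After release it looks the same as in the first pictures.
- **Everything else:** The round key, jar and battery look unmoved. The wrist force was about zero, with the arm well clear.

**Checks that disagreed:**
- **Fourth click:** The first pass left the fin at about 15°, balanced on the hump before the fourth click, although the force had dropped as if it had snapped in. I had already moved over the bar key, but had not pressed it. I went back and pushed on until the dial was in the fourth click. That last push peaked at about 5.5 N; the fin settled at 4.5°, so it did not go past.
- **Final angle reading:** One of the three brightness thresholds read -9°. It had caught only part of the fin, so I set it aside; the other two agreed.

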